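Square a wax slab into the sawing board's corner

TASK

Clear the two green wax offcuts from the sawing board into the black scrap tray. Then push the green wax slab squarely home: first press its long side flush against the dark steel fence while it is still clear of the red end stop, then slide it along the fence until it presses firmly against the stop, and leave it there flush with both. The stop is only held by friction, so feel for the contact and do not push it off its setting; leave the jar, the graver and the steel bench block where they are.

Things in the scene. Friction and masses are not known exactly. Their poses are not given: they have to be found in the camera images.
- board: Fixed aluminium sawing board on the table, 210 (x) x 380 (y) mm, 12 mm thick. Origin on its underside; the plate spans x -110 to +100 mm and y -190 to +190 mm about it. +x points to the fence side (away from the robot), +y towards the end stop. Its top face is at z = 12 mm.
- fence_face (a point): Middle of the foot of the fence's straight face, where it meets the board's top (board frame 75, 0, 12 mm). The fence is a fixed dark steel bar, 380 mm long along the board's y, 22 mm thick, 18 mm high above the board. Axes as the board's: the free side is -x.
- stop_face (a point): Foot of the red end stop's contact face, on the board's top, 35 mm from the fence face (the contact face runs from the fence to 80 mm from it, square to the fence). Its place along the fence varies by 50 mm. The stop slides along the board's y only when pushed with more than about 14 N. Axes as the board's: the slab comes from the -y side.
- slab: Loose flat green carving-wax slab, 88 (x) x 110 (y) x 20 (z) mm, about 0.17 kg; too wide to grip. Origin at the centre of its underside. It lies on the board short of the fence and the stop, turned a little; its +x long side is the one to go against the fence and its +y short side against the stop.
- offcut_a: Loose green wax offcut 34 (x) x 24 (y) x 22 (z) mm on the board between slab and stop, near the fence; origin at the centre of its underside.
- offcut_b: Loose green wax offcut 30 (x) x 26 (y) x 18 (z) mm on the board, farther from the fence; origin at the centre of its underside.
- tray: Fixed black open scrap tray, 120 x 120 mm, 35 mm high, walls and floor 4-5 mm; origin at the centre of its underside. It stands on the table left or right of the board.
- jar: Bystander: small amber jar, 44 mm across, 50 mm high; origin at the centre of its underside.
- graver: Bystander: slender hand tool with a handle, 150 mm long, lying along its own x beyond the fence; origin under its middle.
- bench_block: Bystander: steel block 65 x 65 x 24 mm on the table across the board from the tray; origin at the centre of its underside.
- fence: The fence bar itself (see fence_face); its origin is the same point as fence_face.
- end_stop: The red end stop (see stop_face): a block 80 (x) x 22 (y) x 20 (z) mm with a small brass knob over the fence; origin at the inner corner, where its contact face meets the fence face at the board's top.

How it is judged:
By the outcome, as a careful person would: the job done as asked, in the order asked, and still so for the second after the job is handed in, with the robot touching nothing.
It also fails if it takes over 72 s, if anything falls off the work surface, if the arm or the gripper's body presses on something with over 40 N, if the wrist force passes 120 N, or if a joint passes its speed limit or range.

ROBOT

A 6-joint arm with a two-finger parallel gripper is mounted at the origin on the work surface. World frame = base frame: x ahead of the robot, y to its left, z up, the work surface at z = 0. Lengths are in m, angles in degrees, forces in N, time in s.
With the tool pointing down it reaches from about 0.425 to 0.925 m from the base axis. Payload 12.5 kg.
Tool frame: the origin (TCP) lies between the finger pads; the fingertips stand 19 mm ahead of it and the grasp point (between the pads) is the TCP (r.tips_ahead is the z of the fingertips in the tool frame, in m); z points along the fingers, y is the line along which they close (so a half turn about z gives the same grasp; the last joint's range is limited). The gripper opens to 85 mm and grips with 20 to 120 N. Pads are 22 mm wide; open, the fingers measure 114 mm over their backs; the gripper's body (76 mm by 85 mm) begins 54 mm behind the grasp point. The pads swing forward as they close: fully open they stand 13 mm farther back than shut.
Start: joints at [-69.706, 28.126, 89.318, -0, 62.55, -6.05], TCP at [0.277, -0.56, 0.25] pointing down, gripper open.
Joint ranges: [-177.58, 177.58], [-47.91, 125.51], [2.72, 160], [-65.01, 245.01], [3.68, 167.84], [-153.87, 153.87]. Speed limits (degrees/s): [127.2, 127.2, 159.86, 180, 180, 180].

INTERFACE

Orientations are given as [roll, pitch, yaw] about the fixed x, y, z axes, in that order (R = Rz(yaw) Ry(pitch) Rx(roll)).
In Python, from plant import r gives the robot as it stands.
- The arm moves only by the tool carry_out, never from a script. Its argument "steps" is a list of rows, each an object with "grip": the opening, from -1 (shut) to 1 (fully open); "xyz": the shift along the world's x, y, z normalised to -1 to 1, where 1 is 250 mm, a list of three; "yaw": the turn about the world's z normalised to -1 to 1, where 1 is pi rad. A call has 1 to 10 rows; each row is the pose to reach, as a shift and turn from the pose commanded when the call began, turning the shorter way round; what a row does not reach only later rows make up. A row lasts 1/10 s, in which the tool goes at most 50 mm and 8.59 degrees, less where a joint would pass 70% of its speed; a pose out of reach is approached as far as the arm can. A call with a number of a shift or a turn outside -1 to 1 is refused whole. A call with a gripper value outside its range is refused whole. The fingers move at their own pace and stop on an object; the grip force is fixed at half the most. Time passes only in rows, so rows that repeat a pose let the fingers close. It gives the time, the measured TCP pose, the force, the opening and the grip force at its end, in the units of the state.
- r.observe(): the state, without advancing time (a new reading comes with each control period).
- r.capture(name): name is "scene" or "side" or "wrist"; returns a dict with "color" (400x640x3 uint8, red, green, blue), "range_z" (400x640 float32, m along the optical axis (not along the pixel's ray), 0 where there is no reading), "mtx" (3x3 intrinsics, pixels), "R" (3x3) and "t" (3): a world point X has camera coordinates R X + t; the wrist camera has in their place "T_tool_cam" (4x4, takes a point from camera to tool coordinates, whose origin is the TCP and whose axes are the flange's). Camera axes: x right, y down, z forward; pixel columns grow to the right and rows downward; lengths in m; the calibration is good to about 2 mm. A picture is of the moment at which its call begins: read the wrist's pose just before it.
- r.sign_off(): hands the job in; it is judged then, once.
Trained networks look in a picture, given as the dict that the camera call returned (one of the last four; its "shot" number tells which), for a name from the list of things; names that differ only in an ending like _2 or _b are one class to them, and where a whole thing is asked for, a point or a joint stands for the part that bears it (a point fixed in the world has none). Each returns a list of dicts, best first, with "confidence" (0 to 1); they miss things now and then, are a little off and sometimes report something else, mostly with a low value. They report only what shows in the picture. A call takes as long as a camera call.
- r.boxes_of(thing, picture): "uv" ([column, row] in pixels, amid what is visible of it).
- r.mark_of(thing, picture): "uv" ([column, row] in pixels: a listed point, or the origin of a listed thing).
The state is a dict: "t": time; "qpos": joint angles; "joint_velocities": joint speeds; "joint_efforts": joint torques, N m; "position": TCP position; "orientation": TCP orientation; "force": force on the tool from outside, world axes, zero at the start; "torque": the same for the moment, N m; "finger_gap": finger opening in m; "gripper_force": force on a finger pad.
Only numpy, scipy, OpenCV 4.12 (cv2) and the standard library are available. Lean on these libraries where they do the work, as an engineer would, in place of code of your own. Each camera call takes 0.05 s, during which the arm holds its last target. There are 200 camera calls.

## Working session

There is one attempt and no reset: what is moved stays moved. The work goes in short steps, Python scripts to look and compute and a tool call to move; the robot and the scene stay as the last step left them, time stands still between calls to the robot, and variables do not carry over. Pictures are saved under pics/ and viewed, at most 13 in all, crops included, and the job is handed in when it is done.

Besides the shell and the picture viewer there is one more tool, called as a command line: name --argument value ..., lists and objects as JSON in quotes. carry_out: Moves the arm, as the interface text tells. Its arguments: {"type":"object","properties":{"steps":{"type":"array"}},"required":["steps"]}

```bash
ls; mkdir -p pics
cat > h.py <<'E'
import numpy as np, cv2
from plant import r
def snap(n,png=None):
    p=r.capture(n)
    if png: cv2.imwrite('pics/'+png,p['color'][:,:,::-1])
    return p
def cloud(p):
    z=p['range_z'];v,u=np.mgrid[:400,:640]
    K=p['mtx'];c=np.stack([(u-K[0,2])/K[0,0]*z,(v-K[1,2])/K[1,1]*z,z],-1)
    return (c-p['t'])@p['R']   # R^T (c-t)
def onplane(p,uv,h):
    d=p['R'].T@np.linalg.inv(p['mtx'])@np.array([uv[0],uv[1],1.]);o=-p['R'].T@p['t']
    return o+d*(h-o[2])/d[2]
E
python3 - <<'E'
from h import *
for n in ['scene','side']:
    p=snap(n,n+'0.png'); W=cloud(p); print(n,-p['R'].T@p['t'])
    for th,h in [('board',0),('fence_face',.012),('stop_face',.012),('slab',.012),('offcut_a',.012),('offcut_b',.012),('tray',0),('jar',0),('graver',0),('bench_block',0),('end_stop',.012)]:
        for f in ('mark_of','boxes_of'):
            for d in getattr(r,f)(th,p)[:2]:
                u=d['uv'];i,j=int(round(u[1])),int(round(u[0]))
                print(th,f[:4],np.round(u,1),round(d['confidence'],2),np.round(onplane(p,u,h)[:2],3),np.round(W[min(max(i,0),399),min(max(j,0),639)],3))
s=r.observe();print(s['position'],s['orientation'],s['force'],s['finger_gap'])
E
```

```text
pics
scene [1.09957714 0.76757557 0.75509865]
board mark [344.9 193.3] 0.77 [ 0.54 -0.02] [0.556 0.002 0.022]
board boxe [350.9 205.4] 0.59 [0.556 0.028] [0.564 0.039 0.012]
fence_face mark [314.2 196.3] 0.78 [ 0.619 -0.04 ] [ 0.63  -0.022  0.03 ]
fence_face boxe [312.1 196.4] 0.76 [ 0.623 -0.043] [ 0.634 -0.024  0.03 ]
stop_face mark [344.6 215.6] 0.89 [0.599 0.062] [0.611 0.082 0.031]
stop_face mark [235.  159.6] 0.73 [ 0.712 -0.3  ] [ 0.718 -0.285  0.021]
stop_face boxe [342.7 214.3] 0.66 [0.6   0.056] [0.613 0.076 0.034]
slab mark [328.6 164.9] 0.78 [ 0.514 -0.134] [ 0.53  -0.108  0.032]
slab boxe [330.6 161.4] 0.94 [ 0.501 -0.144] [ 0.514 -0.123  0.03 ]
slab boxe [354.  203.8] 0.19 [0.555 0.039] [0.555 0.039 0.011]
offcut_a mark [364.3 185.5] 0.62 [ 0.49  -0.006] [0.502 0.008 0.024]
offcut_a mark [342.  195.1] 0.47 [ 0.559 -0.005] [0.564 0.002 0.019]
offcut_a boxe [337.3 192.2] 0.63 [ 0.562 -0.022] [ 0.576 -0.002  0.031]
offcut_a boxe [360.8 183.6] 0.5 [ 0.493 -0.017] [0.508 0.003 0.03 ]
offcut_b mark [364.3 185.5] 0.62 [ 0.49  -0.006] [0.502 0.008 0.024]
offcut_b mark [342.  19
[... 2630 characters left out ...]
19]
jar boxe [284.7 129.7] 0.5 [ 0.711 -0.329] [ 0.702 -0.284  0.04 ]
graver mark [289.2 190.5] 0.78 [ 0.671 -0.059] [ 0.67  -0.051  0.013]
graver boxe [289.4 181.1] 0.6 [ 0.673 -0.096] [ 0.671 -0.076  0.024]
graver boxe [308.9 220.9] 0.47 [0.605 0.05 ] [0.602 0.072 0.033]
bench_block mark [347.  128.7] 0.87 [ 0.496 -0.341] [ 0.497 -0.313  0.024]
bench_block boxe [350.2 126.9] 0.89 [ 0.484 -0.351] [ 0.487 -0.325  0.022]
end_stop mark [300.1 219.6] 0.72 [0.629 0.054] [0.627 0.067 0.029]
end_stop boxe [309.4 222.8] 0.79 [0.602 0.064] [0.602 0.078 0.032]
[ 0.27738763 -0.56009422  0.25031531] [1.79996176e+02 8.78715255e-04 2.63447056e+01] [-0.22905428  0.64989849  0.00754119] 0.08569687625034601
```

Run:
```python
from h import *
im=cv2.imread('pics/side0.png')
cv2.imwrite('pics/side0c.png',cv2.resize(im[100:300,220:420],(600,600),interpolation=cv2.INTER_CUBIC))
p=snap('side'); W=cloud(p); hsv=cv2.cvtColor(p['color'],cv2.COLOR_RGB2HSV)
g=((hsv[...,0]>35)&(hsv[...,0]<90)&(hsv[...,1]>70)).astype('uint8')
n,l,s,c=cv2.connectedComponentsWithStats(g)
for i in range(1,n):
    if s[i,4]<40: continue
    q=W[(l==i)&(W[...,2]>.025)]
    q=q[np.isfinite(q).all(1)]
    if len(q)>20:
        print(s[i],np.round(np.median(q,0),4),cv2.minAreaRect((q[:,:2]*1000).astype('float32')))
```

```text
[325 150  40  37 905] [ 0.5041 -0.1321  0.0316] ((547.882568359375, 226.36807250976562), (857.8480224609375, 111.19839477539062), 83.1761245727539)
[320 193  13  13 125] [ 0.5585 -0.009   0.0327] ((559.5945434570312, 317.0576477050781), (683.488525390625, 34.295921325683594), 89.79978942871094)
[342 196  13  13 111] [ 0.4955 -0.0022  0.0294] ((526.9901123046875, 318.9007263183594), (679.9255981445312, 33.15086364746094), 84.40463256835938)
```

View pics/side0c.png

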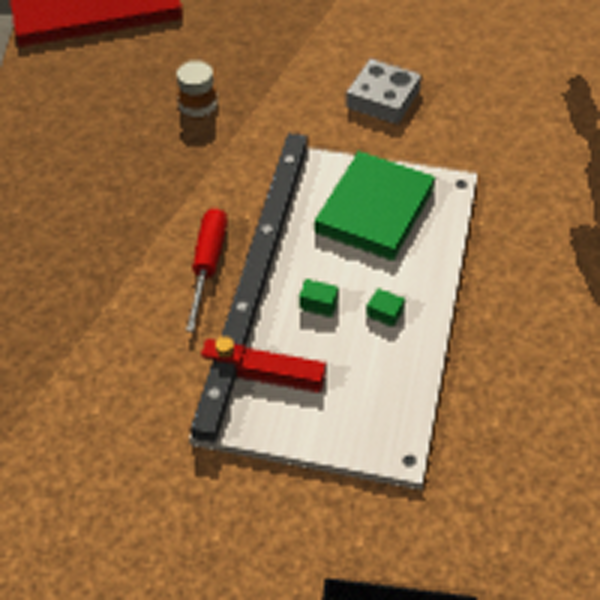

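View pics/scene0.png

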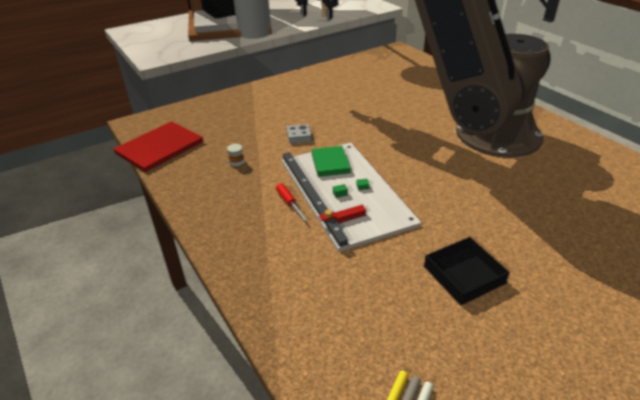

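carry_out --steps '[{"grip": 1, "xyz": [0.44, 1, 0.6], "yaw": -0.1}, {"grip": 1, "xyz": [0.44, 1, 0.6], "yaw": -0.14}, {"grip": 1, "xyz": [0.44, 1, 0.6], "yaw": -0.14}, {"grip": 1, "xyz": [0.44, 1, 0.6], "yaw": -0.14}, {"grip": 1, "xyz": [0.44, 1, 0.6], "yaw": -0.14}, {"grip": 1, "xyz": [0.44, 1, 0.6], "yaw": -0.14}, {"grip": 1, "xyz": [0.44, 1, 0.6], "yaw": -0.14}]'

```text
t: 3.05
position: [0.3886, -0.3072, 0.4033]
orientation: [179.8, -0.2, 1.3]
force: [-0.4, -0.8, 0.3]
finger_gap: 0.0855
gripper_force: 0.0
```

carry_out --steps '[{"grip": 1, "xyz": [0.36, 1, 0], "yaw": 0}, {"grip": 1, "xyz": [0.36, 1, 0], "yaw": 0}, {"grip": 1, "xyz": [0.36, 1, 0], "yaw": 0}, {"grip": 1, "xyz": [0.36, 1, 0], "yaw": 0}, {"grip": 1, "xyz": [0.36, 1, 0], "yaw": 0}, {"grip": 1, "xyz": [0.36, 1, 0], "yaw": 0}, {"grip": 1, "xyz": [0.36, 1, 0], "yaw": 0}, {"grip": 1, "xyz": [0.36, 1, 0], "yaw": 0}]'

```text
t: 3.85
position: [0.4773, -0.0604, 0.4]
orientation: [180.0, 0.0, 1.2]
force: [-0.4, -0.5, -0.9]
finger_gap: 0.0854
gripper_force: 0.0
```

```bash
cat >> h.py <<'E'
from scipy.spatial.transform import Rotation as Ro
def wsnap(png=None):
    s=r.observe();p=r.capture('wrist')
    T=np.eye(4);T[:3,:3]=Ro.from_euler('xyz',s['orientation'],degrees=True).as_matrix();T[:3,3]=s['position']
    C=T@p['T_tool_cam'];p['R']=C[:3,:3].T;p['t']=-C[:3,:3].T@C[:3,3]
    if png: cv2.imwrite('pics/'+png,p['color'][:,:,::-1])
    return p,s
def st():
    s=r.observe();print('t %.2f'%s['t'],np.round(s['position'],4),np.round(s['orientation'],2),'F',np.round(s['force'],2),'gap %.4f'%s['finger_gap'],'gf %.1f'%s['gripper_force'])
E
python3 - <<'E'
from h import *
st();p,s=wsnap('w1.png');print(p['T_tool_cam'].round(3),p['mtx'][0,0])
E
```

```text
t 3.85 [ 0.4773 -0.0604  0.4   ] [1.7999e+02 3.0000e-02 1.1800e+00] F [-0.45 -0.54 -0.86] gap 0.0854 gf 0.0
[[-0.    -0.964 -0.268  0.067]
 [ 1.    -0.    -0.     0.001]
 [ 0.    -0.268  0.964 -0.124]
 [ 0.     0.     0.     1.   ]] 295.02307277713606
```

View pics/w1.png

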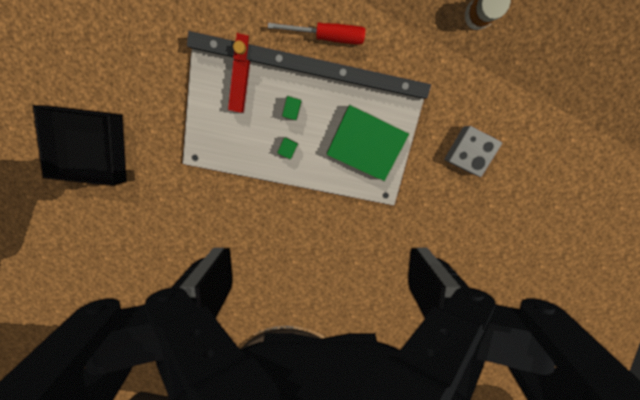

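```bash
cat >> h.py <<'E'
def rects(p,verbose=True):
    W=cloud(p);hsv=cv2.cvtColor(p['color'],cv2.COLOR_RGB2HSV);H,S,V=[hsv[...,k] for k in range(3)]
    ok=p['range_z']>.05;out=[]
    for nm,m in [('green',(H>35)&(H<90)&(S>70)),('red',((H<6)|(H>172))&(S>120)&(V>50))]:
        n,l,s,c=cv2.connectedComponentsWithStats((m&(p['range_z']>.05)).astype('uint8'))
        for i in range(1,n):
            if s[i,4]<40: continue
            a=(l==i)&ok&(W[...,2]>.0245)&(W[...,2]<.045)
            if a.sum()<20: continue
            h=np.median(W[a][:,2]);a&=W[...,2]>h-.004
            v,u=np.nonzero(a)
            q=np.array([onplane(p,(x,y),h)[:2] for x,y in zip(u,v)])
            (cx,cy),(w,hh),an=cv2.minAreaRect((q*1000).astype('float32'))
            out.append((nm,s[i][:2],cx,cy,w,hh,an,h))
            print(nm,s[i][:2],'px',a.sum(),'c',round(cx,1),round(cy,1),'mean',(q.mean(0)*1000).round(1),'size',round(w,1),round(hh,1),'ang',round(an,1),'h',round(h,4))
    return out
E
python3 - <<'E'
from h import *
p,s=wsnap();rects(p);W=cloud(p)
# tray/board/fence from networks
for th,h in [('fence_face',.012),('stop_face',.012),('end_stop',.012),('tray',0),('board',0),('slab',.012),('offcut_a',.012)]:
    for d in r.mark_of(th,p)[:2]: print(th,np.round(d['uv'],1),round(d['confidence'],2),np.round(onplane(p,d['uv'],h)*1000,1))
# fence top points: dark, z~30mm
hsv=cv2.cvtColor(p['color'],cv2.COLOR_RGB2HSV)
m=(W[...,2]>.025)&(W[...,2]<.036)&(hsv[...,2]<90)&(hsv[...,1]<90)&(W[...,0]>.5)&(W[...,1]<.2)&(p['range_z']>.05)
q=W[m];print(len(q),cv2.minAreaRect((q[:,:2]*1000).astype('float32')),np.median(q[:,2]))
c=q.mean(0);u,sv,vt=np.linalg.svd((q-c)[:,:2],full_matrices=False);print(c,vt[0],np.degrees(np.arctan2(vt[0,1],vt[0,0])))
d=(q[:,:2]-c[:2])@np.array([vt[0,1],-vt[0,0]]);print(np.percentile(d*1000,[1,5,50,95,99]))
m=(W[...,2]>.001)&(hsv[...,2]<60)&(W[...,1]>.2)&(W[...,1]<.5)&(p['range_z']>.05)&(W[...,2]<.06)
print(cv2.minAreaRect((W[m][:,:2]*1000).astype('float32')))
E
```

```text
green [282  96] px 322 c 560.2 -13.5 mean [560.4 -13.4] size 23.7 33.0 ang 74.6 h 0.0349
green [326 105] px 3592 c 506.1 -137.5 mean [ 507.4 -137.2] size 109.6 87.6 ang 66.6 h 0.033
green [277 138] px 273 c 496.5 -5.7 mean [496.8  -5.7] size 24.9 29.8 ang 63.3 h 0.0309
red [315  23] px 444 c 671.4 -88.2 mean [672.1 -90. ] size 73.1 17.7 ang 87.9 h 0.0259
red [228  34] px 934 c 608.6 67.3 mean [602.8  68.2] size 23.8 112.1 ang 81.1 h 0.0331
fence_face [307.4  76. ] 0.74 [610.6 -38.8  12. ]
stop_face [244.2  83. ] 0.64 [598.1  63.6  12. ]
end_stop [250.   64.9] 0.58 [625.3  53.   12. ]
tray [ 90.8 146.7] 0.94 [489.6 340.9   0. ]
board [302.6 124.4] 0.97 [534.7 -30.7   0. ]
slab [363.5 144.2] 0.55 [ 504.1 -135.6   12. ]
offcut_a [289.1 147.6] 0.82 [495.9  -8.3  12. ]
offcut_a [292.3 110. ] 0.61 [557.7 -14.1  12. ]
3512 ((558.87890625, -99.05160522460938), (510.4312438964844, 129.5055389404297), 79.7135238647461) 0.030928327851777897
[ 0.62019656 -0.05107913  0.0307854 ] [-0.19826636 -0.98014818] -101.43559895695317
[-14.43956087 -12.28977661  -0.91067931  10.56097872  55.31389844]
((248.78848266601562, 387.07122802734375), (217.3939208984375, 614.6608276367188), 89.14530181884766)
```

carry_out --steps '[{"grip": 0.3, "xyz": [0.332, 0.188, -1], "yaw": -0.092}, {"grip": 0.3, "xyz": [0.332, 0.188, -1], "yaw": -0.092}, {"grip": 0.3, "xyz": [0.332, 0.188, -1], "yaw": -0.092}, {"grip": 0.3, "xyz": [0.332, 0.188, -1], "yaw": -0.092}, {"grip": 0.3, "xyz": [0.332, 0.188, -1], "yaw": -0.092}, {"grip": 0.3, "xyz": [0.332, 0.188, -1], "yaw": -0.092}, {"grip": 0.3, "xyz": [0.332, 0.188, -1], "yaw": -0.092}]'

```text
t: 5.0
position: [0.5599, -0.0127, 0.1476]
orientation: [180.0, 0.3, -15.4]
force: [0.3, -0.5, 0.7]
finger_gap: 0.0556
gripper_force: 0.0
```

Run:
```python
from h import *
print(r.tips_ahead);st();p,s=wsnap('w2.png');rects(p)
W=cloud(p);hsv=cv2.cvtColor(p['color'],cv2.COLOR_RGB2HSV)
```

```text
0.019
t 5.00 [ 0.5599 -0.0127  0.1476] [179.96   0.27 -15.39] F [ 0.3  -0.51  0.72] gap 0.0556 gf 0.0
green [399 161] px 12327 c 507.5 -137.0 mean [ 509.6 -138. ] size 111.4 87.5 ang 66.6 h 0.0329
green [306 178] px 1066 c 561.8 -13.8 mean [561.7 -13.8] size 22.9 32.8 ang 74.6 h 0.0348
green [315 245] px 847 c 498.3 -6.2 mean [498.5  -6.4] size 25.9 30.4 ang 64.3 h 0.0308
red [326   9] px 1714 c 672.2 -87.9 mean [672.6 -90.8] size 73.3 17.5 ang 85.7 h 0.0258
red [181  98] px 3167 c 608.8 66.9 mean [606.   67.4] size 23.9 111.8 ang 80.7 h 0.0331
```

View pics/w2.png

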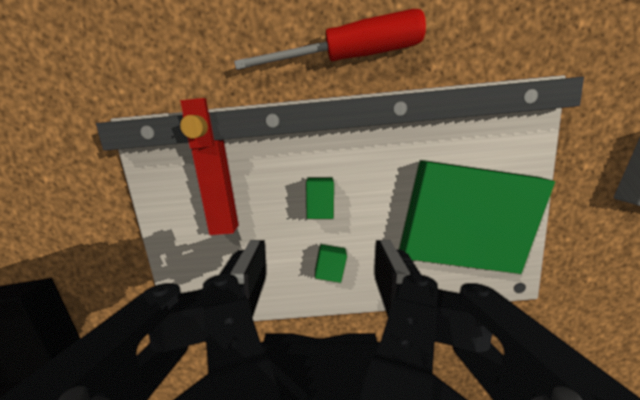

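carry_out --steps '[{"grip": 0.3, "xyz": [0.004, -0.002, -0.2], "yaw": 0}, {"grip": 0.3, "xyz": [0.004, -0.002, -0.38], "yaw": 0}, {"grip": 0.3, "xyz": [0.004, -0.002, -0.46], "yaw": 0}, {"grip": 0.3, "xyz": [0.004, -0.002, -0.468], "yaw": 0}, {"grip": -0.6, "xyz": [0.004, -0.002, -0.468], "yaw": 0}, {"grip": -0.6, "xyz": [0.004, -0.002, -0.468], "yaw": 0}, {"grip": -0.6, "xyz": [0.004, -0.002, -0.468], "yaw": 0}, {"grip": -0.6, "xyz": [0.004, -0.002, -0.468], "yaw": 0}]'

```text
t: 5.85
position: [0.5624, -0.0138, 0.0357]
orientation: [-180.0, -0.2, -15.4]
force: [-1.2, -1.9, 7.1]
finger_gap: 0.0228
gripper_force: 59.5
```

Run:
```python
from h import *
st()
```

```text
t 5.85 [ 0.5624 -0.0138  0.0357] [-179.98   -0.21  -15.41] F [-1.23 -1.89  7.08] gap 0.0228 gf 59.5
```

carry_out --steps '[{"grip": -0.6, "xyz": [0, 0, 0.16], "yaw": 0}, {"grip": -0.6, "xyz": [0, 0, 0.36], "yaw": 0}, {"grip": -0.6, "xyz": [-0.06, 0.15, 0.44], "yaw": 0}, {"grip": -0.6, "xyz": [-0.2, 1, 0.44], "yaw": 0}, {"grip": -0.6, "xyz": [-0.2, 1, 0.44], "yaw": 0}, {"grip": -0.6, "xyz": [-0.2, 1, 0.44], "yaw": 0}, {"grip": -0.6, "xyz": [-0.2, 1, 0.44], "yaw": 0}, {"grip": -0.6, "xyz": [-0.2, 1, 0.44], "yaw": 0}]'

```text
t: 6.65
position: [0.5105, 0.2402, 0.1451]
orientation: [-179.9, -0.1, -15.2]
force: [0.7, -0.5, 0.3]
finger_gap: 0.0227
gripper_force: 59.0
```

carry_out --steps '[{"grip": -0.6, "xyz": [0, 0.2, 0], "yaw": 0}, {"grip": -0.6, "xyz": [0, 0.4, -0.1], "yaw": 0}, {"grip": -0.6, "xyz": [0, 0.428, -0.25], "yaw": 0}, {"grip": -0.6, "xyz": [0, 0.428, -0.38], "yaw": 0}, {"grip": -0.6, "xyz": [0, 0.428, -0.38], "yaw": 0}, {"grip": -0.1, "xyz": [0, 0.428, -0.38], "yaw": 0}, {"grip": -0.1, "xyz": [0, 0.428, -0.38], "yaw": 0}, {"grip": -0.1, "xyz": [0, 0.428, -0.38], "yaw": 0}, {"grip": 0.1, "xyz": [0, 0.428, -0.1], "yaw": 0}, {"grip": 0.3, "xyz": [0, 0.428, 0.1], "yaw": 0}]'

```text
t: 7.65
position: [0.5112, 0.3429, 0.1499]
orientation: [179.9, 0.1, -15.4]
force: [-0.1, 0.4, 0.2]
finger_gap: 0.0552
gripper_force: 0.0
```

Run:
```python
from h import *
st();p,s=wsnap('w3.png');rects(p)
```

```text
t 7.65 [0.5112 0.3429 0.1499] [ 1.7994e+02  6.0000e-02 -1.5450e+01] F [-0.1   0.43  0.21] gap 0.0552 gf 0.0
green [302 176] px 1029 c 511.1 345.1 mean [511.2 345. ] size 23.8 33.3 ang 74.5 h 0.0268
red [610   0] px 777 c 574.7 86.0 mean [572.5  84.4] size 41.5 12.4 ang 0.8 h 0.0303
```

View pics/w3.png

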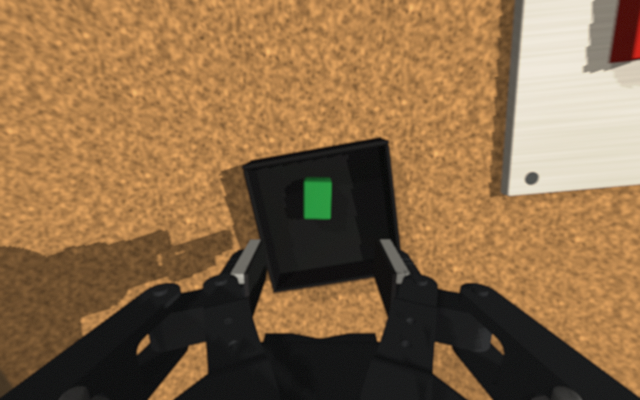

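carry_out --steps '[{"grip": 0.3, "xyz": [-0.052, -1, 0], "yaw": -0.06}, {"grip": 0.3, "xyz": [-0.052, -1, 0], "yaw": -0.06}, {"grip": 0.3, "xyz": [-0.052, -1, 0], "yaw": -0.06}, {"grip": 0.3, "xyz": [-0.052, -1, 0], "yaw": -0.06}, {"grip": 0.3, "xyz": [-0.052, -1, 0], "yaw": -0.06}]'

```text
t: 8.2
position: [0.4982, 0.0917, 0.1497]
orientation: [-179.9, -0.1, -26.2]
force: [1.6, -0.1, -0.9]
finger_gap: 0.0553
gripper_force: 0.0
```

carry_out --steps '[{"grip": 0.3, "xyz": [0, -0.2, 0], "yaw": 0}, {"grip": 0.3, "xyz": [0, -0.398, -0.02], "yaw": 0}, {"grip": 0.3, "xyz": [0, -0.398, -0.2], "yaw": 0}, {"grip": 0.3, "xyz": [0, -0.398, -0.36], "yaw": 0}, {"grip": 0.3, "xyz": [0, -0.398, -0.44], "yaw": 0}, {"grip": 0.3, "xyz": [0, -0.398, -0.448], "yaw": 0}, {"grip": -0.6, "xyz": [0, -0.398, -0.448], "yaw": 0}, {"grip": -0.6, "xyz": [0, -0.398, -0.448], "yaw": 0}, {"grip": -0.6, "xyz": [0, -0.398, -0.448], "yaw": 0}, {"grip": -0.6, "xyz": [0, -0.398, -0.448], "yaw": 0}]'

```text
t: 9.2
position: [0.4992, -0.0058, 0.0382]
orientation: [-180.0, -0.2, -26.2]
force: [-0.3, -0.8, 5.0]
finger_gap: 0.0243
gripper_force: 59.3
```

carry_out --steps '[{"grip": -0.6, "xyz": [0, 0, 0.16], "yaw": 0}, {"grip": -0.6, "xyz": [0, 0, 0.36], "yaw": 0}, {"grip": -0.6, "xyz": [-0.06, 0.15, 0.44], "yaw": 0}, {"grip": -0.6, "xyz": [-0.112, 1, 0.44], "yaw": 0}, {"grip": -0.6, "xyz": [-0.112, 1, 0.44], "yaw": 0}, {"grip": -0.6, "xyz": [-0.112, 1, 0.44], "yaw": 0}, {"grip": -0.6, "xyz": [-0.112, 1, 0.44], "yaw": 0}, {"grip": -0.6, "xyz": [-0.112, 1, 0.44], "yaw": 0}]'

```text
t: 10.0
position: [0.4699, 0.2483, 0.1481]
orientation: [-179.8, -0.1, -26.0]
force: [0.3, -0.1, 0.3]
finger_gap: 0.0244
gripper_force: 59.1
```

carry_out --steps '[{"grip": -0.6, "xyz": [0, 0.2, 0], "yaw": 0}, {"grip": -0.6, "xyz": [0, 0.38, -0.1], "yaw": 0}, {"grip": -0.6, "xyz": [0, 0.396, -0.25], "yaw": 0}, {"grip": -0.6, "xyz": [0, 0.396, -0.38], "yaw": 0}, {"grip": -0.6, "xyz": [0, 0.396, -0.38], "yaw": 0}, {"grip": -0.1, "xyz": [0, 0.396, -0.38], "yaw": 0}, {"grip": -0.1, "xyz": [0, 0.396, -0.38], "yaw": 0}, {"grip": -0.1, "xyz": [0, 0.396, -0.38], "yaw": 0}, {"grip": -0.1, "xyz": [0, 0.396, -0.18], "yaw": 0}, {"grip": -0.1, "xyz": [0, 0.396, 0.02], "yaw": 0}]'

```text
t: 11.0
position: [0.4702, 0.3428, 0.1528]
orientation: [179.9, 0.0, -26.2]
force: [0.4, 0.1, 0.8]
finger_gap: 0.0381
gripper_force: 0.0
```

Run:
```python
from h import *
st();p,s=wsnap();rects(p)
```

```text
t 11.00 [0.4702 0.3428 0.1528] [ 1.7992e+02  5.0000e-02 -2.6240e+01] F [0.37 0.11 0.81] gap 0.0381 gf 0.0
green [277 134] px 1112 c 510.7 344.9 mean [511.  344.9] size 23.8 33.7 ang 73.6 h 0.0268
```

carry_out --steps '[{"grip": 0.41, "xyz": [0.1, -0.96, 0.4], "yaw": 0.08}, {"grip": 0.41, "xyz": [0.1, -0.96, 0.4], "yaw": 0.08}, {"grip": 0.41, "xyz": [0.1, -0.96, 0.4], "yaw": 0.08}, {"grip": 0.41, "xyz": [0.1, -0.96, 0.4], "yaw": 0.08}, {"grip": 0.41, "xyz": [0.1, -0.96, 0.4], "yaw": 0.08}, {"grip": 0.41, "xyz": [0.1, -0.96, 0.4], "yaw": 0.08}]'

```text
t: 11.65
position: [0.4961, 0.0997, 0.2545]
orientation: [-180.0, -0.3, -12.0]
force: [0.6, -0.1, 0.2]
finger_gap: 0.06
gripper_force: 0.0
```

carry_out --steps '[{"grip": 0.41, "xyz": [0, -0.6, 0], "yaw": 0}, {"grip": 0.41, "xyz": [0, -0.6, 0], "yaw": 0}, {"grip": 0.41, "xyz": [0, -0.6, 0], "yaw": 0}, {"grip": 0.41, "xyz": [0, -0.6, 0], "yaw": 0}]'

```text
t: 12.05
position: [0.4954, -0.0512, 0.2521]
orientation: [180.0, -0.1, -12.1]
force: [-0.8, 0.2, -0.4]
finger_gap: 0.06
gripper_force: 0.0
```

```bash
cat >> h.py <<'E'
def fence(p):
    W=cloud(p);hsv=cv2.cvtColor(p['color'],cv2.COLOR_RGB2HSV)
    m=(W[...,2]>.027)&(W[...,2]<.035)&(hsv[...,2]<110)&(hsv[...,1]<80)&(p['range_z']>.05)
    q=W[m][:,:2];d=np.array([.198,.980]);n=np.array([.98,-.198])
    q=q[(abs(q@n-.6195)<.025)&(q@d>-.16)&(q@d<.24)]
    l=cv2.fitLine(q.astype('float32'),cv2.DIST_HUBER,0,.001,.001).ravel();d=l[:2]*np.sign(l[1]);n=np.array([d[1],-d[0]])
    e=(q-l[2:])@n*1000;s=(q-l[2:])@d
    print('fence yaw',np.degrees(np.arctan2(-d[0],d[1])),'n.c',n@l[2:]*1000,'npts',len(q),'pct',np.percentile(e,[2,5,50,95,98]).round(1),'span',s.min(),s.max())
    return d,n,l[2:]
E
python3 - <<'E'
from h import *
st();p,s=wsnap('w4.png');rects(p);fence(p)
p=snap('side');rects(p);fence(p)
E
```

```text
t 12.05 [ 0.4954 -0.0512  0.2521] [ 1.7996e+02 -1.0000e-01 -1.2110e+01] F [-0.83  0.17 -0.38] gap 0.0600 gf 0.0
green [337 106] px 7168 c 506.5 -137.4 mean [ 508.  -137.5] size 109.6 87.4 ang 66.6 h 0.0329
green [  0 211] px 518 c 493.3 344.0 mean [509.8 343.3] size 32.0 72.2 ang 86.7 h 0.0268
red [283   0] px 804 c 670.9 -87.9 mean [671.7 -87.9] size 73.1 16.2 ang 81.6 h 0.0258
red [175  46] px 1848 c 609.1 67.4 mean [604.6  67.7] size 24.9 111.5 ang 79.4 h 0.0331
fence yaw -10.1833315 n.c 621.1809 npts 6376 pct [-10.4  -9.9  -0.1   9.9  10.5] span -0.16386020678966887 0.18513104692116422
green [325 150] px 774 c 504.7 -134.9 mean [ 504.3 -134.2] size 112.8 88.5 ang 66.5 h 0.0317
green [334 315] px 116 c 493.5 349.0 mean [508.2 345.9] size 23.9 66.3 ang 80.1 h 0.0258
red [284 170] px 42 c 670.7 -85.6 mean [670.6 -93.1] size 68.5 16.3 ang 87.5 h 0.0255
red [287 213] px 252 c 607.4 68.9 mean [601.3  69.8] size 26.5 114.3 ang 77.5 h 0.0319
fence yaw -10.255785 n.c 619.4432 npts 573 pct [-10.5  -9.9  -0.2  10.2  10.9] span -0.17675021757831466 0.16865806968442745
```

View pics/w4.png

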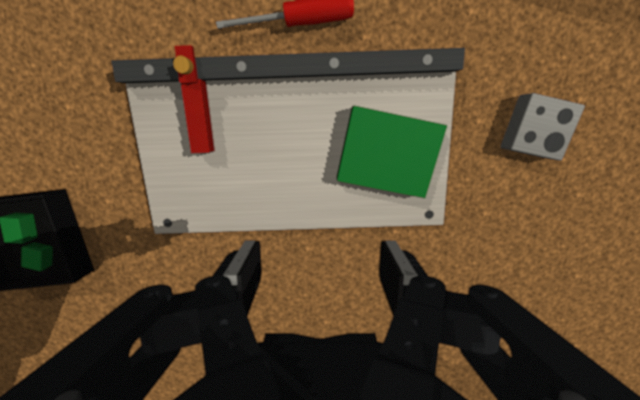

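carry_out --steps '[{"grip": 0.41, "xyz": [-0.201, -0.238, -0.2], "yaw": -0.047}, {"grip": 0.41, "xyz": [-0.201, -0.238, -0.4], "yaw": -0.063}, {"grip": 0.41, "xyz": [-0.201, -0.238, -0.6], "yaw": -0.063}, {"grip": 0.41, "xyz": [-0.201, -0.238, -0.75], "yaw": -0.063}, {"grip": 0.41, "xyz": [-0.201, -0.238, -0.84], "yaw": -0.063}, {"grip": 0.41, "xyz": [-0.201, -0.238, -0.88], "yaw": -0.063}, {"grip": 0.41, "xyz": [-0.201, -0.238, -0.88], "yaw": -0.063}]'

```text
t: 12.85
position: [0.4451, -0.1051, 0.0309]
orientation: [180.0, 0.1, -23.1]
force: [0.7, -0.0, -0.1]
finger_gap: 0.0605
gripper_force: 0.0
```

Run:
```python
from h import *
st();p,s=wsnap('w5.png')
```

```text
t 12.85 [ 0.4451 -0.1051  0.0309] [ 1.7999e+02  1.3000e-01 -2.3070e+01] F [ 0.68 -0.01 -0.12] gap 0.0605 gf 0.0
```

View pics/w5.png

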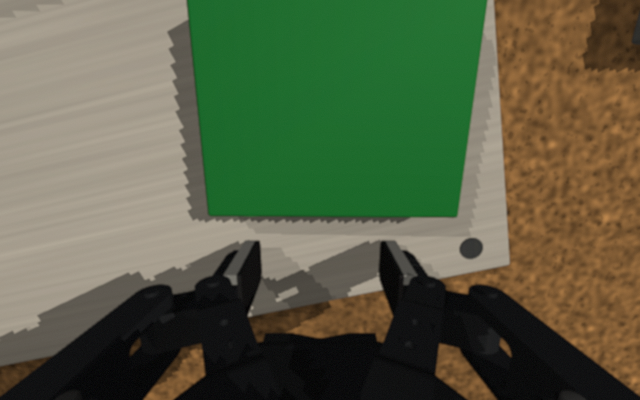

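carry_out --steps '[{"grip": 0.41, "xyz": [0.02, -0.03, 0], "yaw": 0}, {"grip": 0.41, "xyz": [0.038, -0.034, 0], "yaw": 0}, {"grip": 0.41, "xyz": [0.052, -0.041, 0], "yaw": 0.009}, {"grip": 0.41, "xyz": [0.066, -0.048, 0], "yaw": 0.018}, {"grip": 0.41, "xyz": [0.08, -0.055, 0], "yaw": 0.027}, {"grip": 0.41, "xyz": [0.094, -0.063, 0], "yaw": 0.036}, {"grip": 0.41, "xyz": [0.109, -0.07, 0], "yaw": 0.045}, {"grip": 0.41, "xyz": [0.124, -0.077, 0], "yaw": 0.054}, {"grip": 0.41, "xyz": [0.138, -0.085, 0], "yaw": 0.063}, {"grip": 0.41, "xyz": [0.152, -0.092, 0], "yaw": 0.072}]'

```text
t: 13.9
position: [0.4834, -0.1294, 0.0313]
orientation: [180.0, 0.0, -10.1]
force: [-0.8, 0.3, 0.5]
finger_gap: 0.0606
gripper_force: 0.4
```

Run:
```python
from h import *
st();p=snap('side','s6.png');rects(p)
```

```text
t 13.90 [ 0.4834 -0.1294  0.0313] [ 1.800e+02  1.000e-02 -1.006e+01] F [-0.83  0.28  0.46] gap 0.0606 gf 0.4
green [318 151] px 699 c 534.4 -138.0 mean [ 538.6 -135.5] size 113.6 87.5 ang 80.2 h 0.0316
green [334 315] px 114 c 509.2 346.6 mean [509.5 345.9] size 23.6 33.3 ang 73.3 h 0.026
red [284 170] px 48 c 671.8 -85.6 mean [670.6 -87.4] size 17.9 67.3 ang 4.9 h 0.0254
red [287 213] px 262 c 608.0 69.8 mean [601.5  70.2] size 28.5 113.5 ang 77.5 h 0.0318
```

carry_out --steps '[{"grip": 0.41, "xyz": [0.0079, -0.0014, 0], "yaw": 0}, {"grip": 0.41, "xyz": [0.0158, -0.0028, 0], "yaw": 0}, {"grip": 0.41, "xyz": [0.0236, -0.0043, 0], "yaw": 0}, {"grip": 0.41, "xyz": [0.0315, -0.0057, 0], "yaw": 0}, {"grip": 0.41, "xyz": [0.0315, -0.0057, 0], "yaw": 0}]'

```text
t: 14.45
position: [0.4913, -0.1307, 0.0313]
orientation: [180.0, -0.0, -10.2]
force: [0.0, 0.1, -0.1]
finger_gap: 0.0601
gripper_force: 0.0
```

carry_out --steps '[{"grip": 0.41, "xyz": [0.0039, -0.0007, 0], "yaw": 0}, {"grip": 0.41, "xyz": [0.0079, -0.0014, 0], "yaw": 0}, {"grip": 0.41, "xyz": [0.0079, -0.0014, 0], "yaw": 0}]'

```text
t: 14.75
position: [0.4932, -0.1311, 0.0314]
orientation: [180.0, -0.0, -10.2]
force: [0.3, 0.3, -0.3]
finger_gap: 0.0602
gripper_force: 0.0
```

carry_out --steps '[{"grip": 0.41, "xyz": [0.0039, -0.0007, 0], "yaw": 0}, {"grip": 0.41, "xyz": [0.0079, -0.0014, 0], "yaw": 0}, {"grip": 0.41, "xyz": [0.0079, -0.0014, 0], "yaw": 0}]'

```text
t: 15.05
position: [0.4952, -0.1314, 0.0313]
orientation: [180.0, -0.0, -10.2]
force: [0.9, 0.2, 0.2]
finger_gap: 0.0604
gripper_force: 0.0
```

carry_out --steps '[{"grip": 0.41, "xyz": [0.0039, -0.0007, 0], "yaw": 0}, {"grip": 0.41, "xyz": [0.0039, -0.0007, 0], "yaw": 0}]'

```text
t: 15.25
position: [0.4961, -0.1316, 0.0313]
orientation: [180.0, -0.0, -10.2]
force: [-0.9, 0.5, 0.3]
finger_gap: 0.0602
gripper_force: 0.0
```

carry_out --steps '[{"grip": 0.41, "xyz": [0.0039, -0.0007, 0], "yaw": 0}, {"grip": 0.41, "xyz": [0.0039, -0.0007, 0], "yaw": 0}]'

```text
t: 15.45
position: [0.4971, -0.1318, 0.0313]
orientation: [180.0, -0.0, -10.2]
force: [0.2, 0.0, 0.2]
finger_gap: 0.0602
gripper_force: 0.0
```

carry_out --steps '[{"grip": 0.41, "xyz": [0.0039, -0.0007, 0], "yaw": 0}, {"grip": 0.41, "xyz": [0.0039, -0.0007, 0], "yaw": 0}]'

```text
t: 15.65
position: [0.4975, -0.1318, 0.0313]
orientation: [-180.0, 0.1, -10.2]
force: [-3.3, 1.0, 2.5]
finger_gap: 0.0604
gripper_force: 1.9
```

carry_out --steps '[{"grip": 0.41, "xyz": [0.0039, -0.0007, 0], "yaw": 0}, {"grip": 0.41, "xyz": [0.0039, -0.0007, 0], "yaw": 0}]'

```text
t: 15.85
position: [0.4975, -0.1317, 0.0312]
orientation: [-180.0, 0.2, -10.2]
force: [-8.3, -0.0, 4.8]
finger_gap: 0.06
gripper_force: 4.3
```

Run:
```python
from h import *
st();p=snap('side','s7.png');rects(p);fence(p)
im=cv2.imread('pics/s7.png');cv2.imwrite('pics/s7c.png',cv2.resize(im[120:250,270:400],(600,600),interpolation=cv2.INTER_CUBIC))
```

```text
t 15.85 [ 0.4975 -0.1317  0.0312] [-179.97    0.19  -10.2 ] F [-8.3  -0.01  4.81] gap 0.0600 gf 4.3
green [313 149] px 687 c 549.0 -142.4 mean [ 553.7 -138.1] size 116.9 88.4 ang 80.3 h 0.0316
green [334 315] px 116 c 509.3 346.3 mean [509.7 345.5] size 22.9 33.0 ang 73.3 h 0.0262
red [284 170] px 28 c 669.3 -85.4 mean [670.  -92.2] size 68.1 16.1 ang 86.7 h 0.0259
red [287 213] px 261 c 607.8 68.8 mean [601.6  70.1] size 26.8 113.5 ang 77.5 h 0.0317
fence yaw -10.100201 n.c 619.7665 npts 530 pct [-10.5  -9.5  -0.3   9.9  10.6] span -0.17982027012309731 0.16822057429904902
```

View pics/s7c.png

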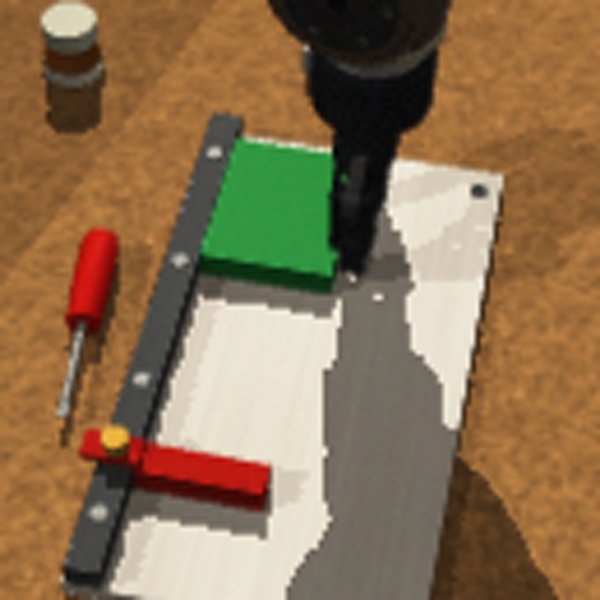

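carry_out --steps '[{"grip": 0.41, "xyz": [-0.05, 0.009, 0], "yaw": 0}, {"grip": 0.41, "xyz": [-0.1, 0.018, 0], "yaw": 0}, {"grip": 0.41, "xyz": [-0.1, 0.018, 0.2], "yaw": 0}, {"grip": 0.1, "xyz": [-0.1, 0.018, 0.4], "yaw": 0.047}, {"grip": -0.06, "xyz": [0.0, -0.1, 0.6], "yaw": 0.094}, {"grip": -0.06, "xyz": [0.1, -0.2, 0.68], "yaw": 0.141}, {"grip": -0.06, "xyz": [0.142, -0.3, 0.68], "yaw": 0.188}, {"grip": -0.06, "xyz": [0.142, -0.356, 0.68], "yaw": 0.235}, {"grip": -0.06, "xyz": [0.142, -0.356, 0.68], "yaw": 0.282}, {"grip": -0.06, "xyz": [0.142, -0.356, 0.68], "yaw": 0.329}]'

```text
t: 16.9
position: [0.5345, -0.2217, 0.2013]
orientation: [180.0, -0.0, 49.3]
force: [0.2, 0.6, 0.5]
finger_gap: 0.0405
gripper_force: 0.0
```

carry_out --steps '[{"grip": -0.06, "xyz": [0, 0, 0], "yaw": 0.047}, {"grip": -0.06, "xyz": [0, 0, 0], "yaw": 0.094}, {"grip": -0.06, "xyz": [0, 0, 0], "yaw": 0.141}, {"grip": -0.06, "xyz": [0, 0, 0], "yaw": 0.171}, {"grip": -0.06, "xyz": [0, 0, 0], "yaw": 0.171}]'

```text
t: 17.4
position: [0.5346, -0.2212, 0.2014]
orientation: [180.0, 0.0, 79.9]
force: [-0.3, 0.8, -0.6]
finger_gap: 0.04
gripper_force: 0.0
```

Run:
```python
from h import *
st();p,s=wsnap('w8.png');R=rects(p);d,n,c=fence(p)
n=np.array([.984,-.177]);d=np.array([.177,.984])
for q in R: print(q[0],'n',n@q[2:4],'d',d@q[2:4])
P=np.array(s['position'][:2])*1000;print('tcp',n@P,d@P)
```

```text
t 17.40 [ 0.5346 -0.2212  0.2014] [1.7996e+02 1.0000e-02 7.9880e+01] F [-0.29  0.85 -0.64] gap 0.0400 gf 0.0
green [274  41] px 11257 c 550.5 -143.7 mean [ 551. -141.] size 109.7 88.3 ang 79.7 h 0.0329
red [427   0] px 900 c 670.5 -99.5 mean [671.4 -98.8] size 51.9 18.3 ang 85.8 h 0.026
fence yaw -10.16002 n.c 621.55884 npts 3987 pct [-10.2  -9.5  -0.    9.6  10.2] span -0.09015942935903946 0.07667346403959467
green n 567.0938647613525 d -43.963744079589844
red n 677.3553212356568 d 20.729648437499996
tcp 565.1808777851255 -123.00538707653358
```

View pics/w8.png

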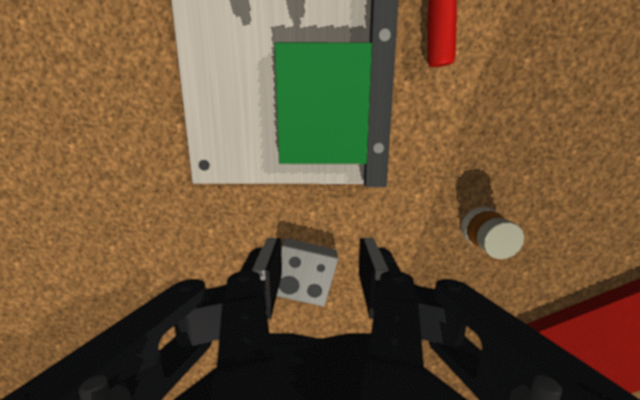

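carry_out --steps '[{"grip": -0.06, "xyz": [0, 0, -0.2], "yaw": 0}, {"grip": -0.06, "xyz": [0, 0, -0.4], "yaw": 0}, {"grip": -0.06, "xyz": [0, 0, -0.56], "yaw": 0}, {"grip": -0.06, "xyz": [0, 0, -0.65], "yaw": 0}, {"grip": -0.06, "xyz": [0, 0, -0.676], "yaw": 0}, {"grip": -0.06, "xyz": [0, 0, -0.676], "yaw": 0}]'

```text
t: 18.05
position: [0.5344, -0.2211, 0.0319]
orientation: [-180.0, -0.0, 79.7]
force: [-0.1, -0.3, 0.2]
finger_gap: 0.0404
gripper_force: 0.0
```

carry_out --steps '[{"grip": -0.06, "xyz": [0.0028, 0.0157, 0], "yaw": 0}, {"grip": -0.06, "xyz": [0.0057, 0.0315, 0], "yaw": 0}, {"grip": -0.06, "xyz": [0.0085, 0.0472, 0], "yaw": 0}, {"grip": -0.06, "xyz": [0.0113, 0.063, 0], "yaw": 0}, {"grip": -0.06, "xyz": [0.0156, 0.0866, 0], "yaw": 0}, {"grip": -0.06, "xyz": [0.0212, 0.1181, 0], "yaw": 0}, {"grip": -0.06, "xyz": [0.0269, 0.1496, 0], "yaw": 0}, {"grip": -0.06, "xyz": [0.0326, 0.1811, 0], "yaw": 0}, {"grip": -0.06, "xyz": [0.0382, 0.2126, 0], "yaw": 0}, {"grip": -0.06, "xyz": [0.0439, 0.2441, 0], "yaw": 0}]'

```text
t: 19.05
position: [0.5454, -0.1593, 0.0323]
orientation: [-180.0, -0.0, 79.8]
force: [-0.1, -1.2, 0.8]
finger_gap: 0.0402
gripper_force: 0.5
```

Run:
```python
from h import *
st();p=snap('side');R=rects(p)
n=np.array([.984,-.177]);d=np.array([.177,.984])
for q in R: print(q[0],'n',n@q[2:4],'d',d@q[2:4])
s=r.observe();P=np.array(s['position'][:2])*1000;print('tcp',n@P,d@P)
```

```text
t 19.05 [ 0.5454 -0.1593  0.0323] [-180.     -0.     79.81] F [-0.06 -1.17  0.79] gap 0.0402 gf 0.5
green [309 160] px 840 c 557.1 -93.0 mean [557.1 -91.4] size 116.3 89.0 ang 79.8 h 0.0316
green [334 315] px 109 c 509.3 346.1 mean [510.1 346.1] size 22.8 32.8 ang 73.3 h 0.0259
red [284 170] px 41 c 669.2 -87.8 mean [669.9 -91.9] size 64.4 15.6 ang 88.1 h 0.0254
red [287 213] px 260 c 607.7 68.6 mean [601.  70.] size 26.3 113.7 ang 77.5 h 0.0316
green n 564.6115330581665 d 7.08231939697265
green n 439.9389823608398 d 430.7214183654785
red n 673.9855703887939 d 32.06927014160156
red n 585.7998155136108 d 175.05124475097657
tcp 564.7740325368109 -59.23197565355955
```

carry_out --steps '[{"grip": -0.06, "xyz": [0.0057, 0.0315, 0], "yaw": 0}, {"grip": -0.06, "xyz": [0.0113, 0.063, 0], "yaw": 0}, {"grip": -0.06, "xyz": [0.017, 0.0945, 0], "yaw": 0}, {"grip": -0.06, "xyz": [0.0227, 0.126, 0], "yaw": 0}, {"grip": -0.06, "xyz": [0.0283, 0.1574, 0], "yaw": 0}, {"grip": -0.06, "xyz": [0.034, 0.1889, 0], "yaw": 0}, {"grip": -0.06, "xyz": [0.0396, 0.2204, 0], "yaw": 0}, {"grip": -0.06, "xyz": [0.0453, 0.2519, 0], "yaw": 0}, {"grip": -0.06, "xyz": [0.051, 0.2834, 0], "yaw": 0}, {"grip": -0.06, "xyz": [0.0566, 0.3149, 0], "yaw": 0}]'

```text
t: 20.1
position: [0.5596, -0.0807, 0.0323]
orientation: [180.0, 0.0, 79.8]
force: [-0.6, -1.0, -0.1]
finger_gap: 0.0405
gripper_force: 0.2
```

Run:
```python
from h import *
n=np.array([.984,-.177]);d=np.array([.177,.984])
for k in range(3):
    p=snap('side',f's9{k}.png');R=rects(p)
    for q in R: print(q[0],'n',n@q[2:4],'d',d@q[2:4])
s=r.observe();P=np.array(s['position'][:2])*1000;print('tcp',n@P,d@P,s['force'])
im=cv2.imread('pics/s90.png');cv2.imwrite('pics/s9c.png',cv2.resize(im[140:260,270:390],(600,600),interpolation=cv2.INTER_CUBIC))
```

```text
green [303 179] px 952 c 571.3 -15.0 mean [571.3 -13.1] size 117.0 88.8 ang 79.6 h 0.0315
green [334 315] px 110 c 494.1 347.4 mean [507.9 346.4] size 26.6 64.5 ang 83.3 h 0.0259
red [284 170] px 35 c 671.3 -87.7 mean [670.3 -86. ] size 64.6 14.4 ang 86.3 h 0.0257
red [287 213] px 260 c 607.8 69.2 mean [601.2  70.1] size 27.4 113.7 ang 77.5 h 0.0317
green n 564.847301170349 d 86.32560571289062
green n 424.7181739196777 d 429.27598873901366
red n 676.0768222503663 d 32.51844763183593
red n 585.8194504394531 d 175.6328432006836
green [302 180] px 943 c 571.2 -15.1 mean [571.7 -12. ] size 116.8 88.6 ang 79.6 h 0.0315
green [334 313] px 107 c 509.2 346.3 mean [508.9 346.2] size 22.9 32.9 ang 73.3 h 0.0262
red [284 170] px 33 c 670.2 -91.6 mean [669.7 -92.9] size 57.9 15.7 ang 80.6 h 0.0255
red [287 213] px 260 c 607.5 69.4 mean [601.2  70.4] size 27.4 114.2 ang 77.5 h 0.032
green n 564.7659673461914 d 86.27348767089843
green n 439.78392544555663 d 430.8812996520996
red n 675.6533234252929 d 28.510902282714845
red n 585.4745219421386 d 175.86074981689453
green [302 180] px 944 c 571.5 -14.1 mean [571.5 -12. ] size 113.7 88.8 ang 79.6 h 0.0316
green [334 314] px 117 c 492.3 350.3 mean [508.2 346.1] size 24.1 69.0 ang 79.5 h 0.0261
red [284 170] px 40 c 669.7 -85.6 mean [670.2 -93. ] size 67.4 16.8 ang 81.1 h 0.0254
red [287 213] px 262 c 607.5 69.3 mean [600.7  70.4] size 25.7 114.1 ang 78.4 h 0.0318
green n 564.8326898117066 d 87.24063592529296
green n 422.44784133911133 d 431.83656463623043
red n 674.1404268951417 d 34.27506463623047
red n 585.4923536224366 d 175.69095666503907
tcp 564.9443603163712 19.52748616124942 [0.28113926 0.14112135 0.08404072]
```

View pics/s9c.png

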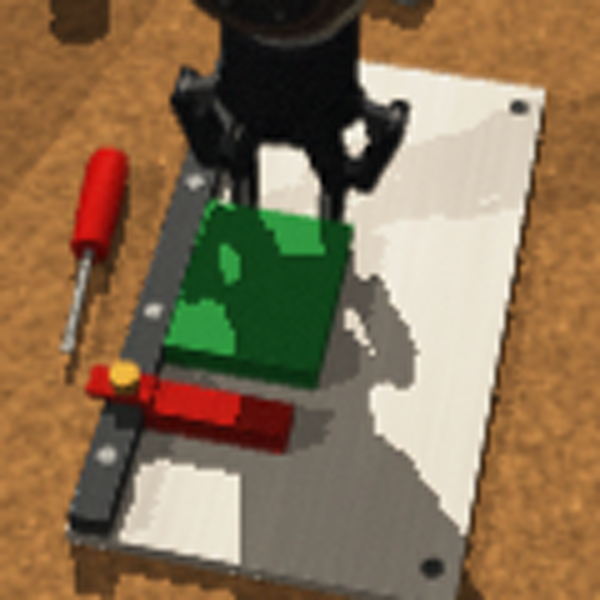

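carry_out --steps '[{"grip": -0.06, "xyz": [0.0014, 0.0079, 0], "yaw": 0}, {"grip": -0.06, "xyz": [0.0028, 0.0157, 0], "yaw": 0}, {"grip": -0.06, "xyz": [0.0042, 0.0236, 0], "yaw": 0}, {"grip": -0.06, "xyz": [0.0057, 0.0315, 0], "yaw": 0}, {"grip": -0.06, "xyz": [0.0071, 0.0394, 0], "yaw": 0}, {"grip": -0.06, "xyz": [0.0085, 0.0472, 0], "yaw": 0}, {"grip": -0.06, "xyz": [0.0099, 0.0551, 0], "yaw": 0}, {"grip": -0.06, "xyz": [0.0099, 0.0551, 0], "yaw": 0}]'

```text
t: 21.05
position: [0.562, -0.0673, 0.0323]
orientation: [180.0, -0.0, 79.8]
force: [0.7, -0.4, 0.1]
finger_gap: 0.0399
gripper_force: 0.0
```

carry_out --steps '[{"grip": -0.06, "xyz": [0.0007, 0.0039, 0], "yaw": 0}, {"grip": -0.06, "xyz": [0.0014, 0.0079, 0], "yaw": 0}, {"grip": -0.06, "xyz": [0.0014, 0.0079, 0], "yaw": 0}]'

```text
t: 21.35
position: [0.5623, -0.0655, 0.0323]
orientation: [-180.0, -0.0, 79.8]
force: [-0.5, 0.2, -0.2]
finger_gap: 0.0404
gripper_force: 0.0
```

carry_out --steps '[{"grip": -0.06, "xyz": [0.0007, 0.0039, 0], "yaw": 0}, {"grip": -0.06, "xyz": [0.0007, 0.0039, 0], "yaw": 0}]'

```text
t: 21.55
position: [0.5625, -0.0645, 0.0323]
orientation: [-180.0, -0.0, 79.8]
force: [0.2, 0.2, -0.1]
finger_gap: 0.0405
gripper_force: 0.0
```

carry_out --steps '[{"grip": -0.06, "xyz": [0.0007, 0.0039, 0], "yaw": 0}, {"grip": -0.06, "xyz": [0.0007, 0.0039, 0], "yaw": 0}]'

```text
t: 21.75
position: [0.5627, -0.0635, 0.0323]
orientation: [180.0, -0.0, 79.8]
force: [-0.0, -0.4, 0.6]
finger_gap: 0.0402
gripper_force: 0.0
```

carry_out --steps '[{"grip": -0.06, "xyz": [0.0007, 0.0039, 0], "yaw": 0}, {"grip": -0.06, "xyz": [0.0007, 0.0039, 0], "yaw": 0}]'

```text
t: 21.95
position: [0.5628, -0.0626, 0.0323]
orientation: [180.0, -0.0, 79.8]
force: [0.2, -0.1, 0.3]
finger_gap: 0.0401
gripper_force: 0.0
```

carry_out --steps '[{"grip": -0.06, "xyz": [0.0007, 0.0039, 0], "yaw": 0}, {"grip": -0.06, "xyz": [0.0007, 0.0039, 0], "yaw": 0}]'

```text
t: 22.15
position: [0.563, -0.0616, 0.0323]
orientation: [180.0, -0.0, 79.8]
force: [0.7, 1.1, 1.6]
finger_gap: 0.0402
gripper_force: 0.0
```

carry_out --steps '[{"grip": -0.06, "xyz": [0.0007, 0.0039, 0], "yaw": 0}, {"grip": -0.06, "xyz": [0.0007, 0.0039, 0], "yaw": 0}]'

```text
t: 22.35
position: [0.5632, -0.0606, 0.0323]
orientation: [180.0, -0.0, 79.8]
force: [-0.4, 0.3, -0.5]
finger_gap: 0.0403
gripper_force: 0.0
```

carry_out --steps '[{"grip": -0.06, "xyz": [0.0007, 0.0039, 0], "yaw": 0}, {"grip": -0.06, "xyz": [0.0007, 0.0039, 0], "yaw": 0}]'

```text
t: 22.55
position: [0.5634, -0.0596, 0.0324]
orientation: [180.0, 0.0, 79.8]
force: [0.2, 1.2, -0.9]
finger_gap: 0.0401
gripper_force: 0.0
```

carry_out --steps '[{"grip": -0.06, "xyz": [0.0007, 0.0039, 0], "yaw": 0}, {"grip": -0.06, "xyz": [0.0007, 0.0039, 0], "yaw": 0}]'

```text
t: 22.75
position: [0.5635, -0.0586, 0.0323]
orientation: [180.0, -0.0, 79.8]
force: [0.2, 0.4, 0.3]
finger_gap: 0.04
gripper_force: 0.0
```

carry_out --steps '[{"grip": -0.06, "xyz": [0.0007, 0.0039, 0], "yaw": 0}, {"grip": -0.06, "xyz": [0.0007, 0.0039, 0], "yaw": 0}]'

```text
t: 22.95
position: [0.5637, -0.0577, 0.0323]
orientation: [180.0, 0.0, 79.8]
force: [0.7, -0.8, 0.7]
finger_gap: 0.0404
gripper_force: 0.3
```

Run:
```python
from h import *
n=np.array([.984,-.177]);d=np.array([.177,.984])
st();p=snap('side');R=rects(p)
for q in R: print(q[0],'n',n@q[2:4],'d',d@q[2:4])
s=r.observe();P=np.array(s['position'][:2])*1000;print('tcp',n@P,d@P,s['force'])
```

```text
t 22.95 [ 0.5637 -0.0577  0.0323] [179.99   0.    79.81] F [ 0.69 -0.83  0.72] gap 0.0404 gf 0.3
green [301 185] px 952 c 575.1 6.8 mean [574.7   8.6] size 114.3 88.8 ang 80.1 h 0.0317
green [330 315] px 122 c 509.3 345.9 mean [509.2 346.2] size 23.4 33.1 ang 71.5 h 0.0258
red [284 170] px 30 c 669.3 -87.1 mean [669.4 -92.7] size 64.2 14.6 ang 81.1 h 0.0261
red [287 213] px 253 c 607.8 69.1 mean [602.   70.3] size 26.2 113.5 ang 77.0 h 0.0321
green n 564.6767205047607 d 108.4898272705078
green n 439.9025932617188 d 430.54542169189455
red n 674.0472287063599 d 32.74056463623046
red n 585.8625073242188 d 175.5361770629883
tcp 564.9107698580689 42.95722008655436 [ 0.10317488 -1.00820379 -0.26184807]
```

carry_out --steps '[{"grip": -0.06, "xyz": [0.0007, 0.0039, 0], "yaw": 0}, {"grip": -0.06, "xyz": [0.0007, 0.0039, 0], "yaw": 0}]'

```text
t: 23.2
position: [0.5637, -0.0576, 0.0323]
orientation: [-180.0, 0.0, 79.8]
force: [-3.0, -9.1, 0.5]
finger_gap: 0.0399
gripper_force: 4.6
```

carry_out --steps '[{"grip": -0.06, "xyz": [0, 0, 0], "yaw": 0}, {"grip": -0.06, "xyz": [0, 0, 0], "yaw": 0}, {"grip": -0.06, "xyz": [0, 0, 0], "yaw": 0}]'

```text
t: 23.5
position: [0.5637, -0.0576, 0.0323]
orientation: [-180.0, 0.0, 79.8]
force: [-1.0, -9.7, 0.2]
finger_gap: 0.0404
gripper_force: 4.4
```

carry_out --steps '[{"grip": -0.06, "xyz": [-0.003, -0.016, 0], "yaw": 0}, {"grip": -0.06, "xyz": [-0.014, -0.08, 0], "yaw": 0}, {"grip": -0.06, "xyz": [-0.03, -0.16, 0], "yaw": 0}, {"grip": -0.06, "xyz": [-0.06, -0.25, 0.15], "yaw": 0}, {"grip": -0.06, "xyz": [-0.06, -0.3, 0.35], "yaw": 0}, {"grip": -0.06, "xyz": [-0.06, -0.35, 0.55], "yaw": 0}, {"grip": -0.06, "xyz": [-0.06, -0.35, 0.75], "yaw": 0}, {"grip": -0.06, "xyz": [-0.06, -0.35, 0.75], "yaw": 0}]'

```text
t: 24.3
position: [0.5503, -0.1462, 0.2259]
orientation: [179.4, 0.1, 79.7]
force: [0.1, 0.6, -0.4]
finger_gap: 0.04
gripper_force: 0.0
```

Run:
```python
from h import *
st();n=np.array([.984,-.177]);d=np.array([.177,.984])
p,s=wsnap('w10.png');R=rects(p);fence(p)
for q in R: print(q[0],'n',n@q[2:4],'d',d@q[2:4])
p=snap('side');R=rects(p)
for q in R: print(q[0],'n',n@q[2:4],'d',d@q[2:4])
```

```text
t 24.30 [ 0.5503 -0.1462  0.2259] [1.7944e+02 1.0000e-01 7.9750e+01] F [ 0.07  0.58 -0.45] gap 0.0400 gf 0.0
green [271   0] px 7807 c 573.8 -11.5 mean [574.1  -9.7] size 75.6 88.4 ang 79.8 h 0.0329
red [408  70] px 823 c 672.4 -88.2 mean [672.4 -89.6] size 72.7 17.0 ang 84.7 h 0.0258
fence yaw -10.502656 n.c 621.10895 npts 4691 pct [-10.2  -9.7  -0.1   9.8  10.4] span -0.13895311968301918 0.1107590718898261
green n 566.6844088897706 d 90.29266369628905
red n 677.2773125610352 d 32.198863952636714
green [301 185] px 942 c 575.2 8.1 mean [574.9   8.6] size 111.2 89.5 ang 79.8 h 0.0316
green [331 311] px 114 c 491.5 348.0 mean [506.3 346.7] size 25.7 70.5 ang 84.7 h 0.0261
red [284 170] px 35 c 671.3 -86.0 mean [670.2 -89.6] size 67.6 13.3 ang 83.2 h 0.0257
red [287 213] px 255 c 607.4 69.0 mean [601.8  70.3] size 25.7 114.5 ang 76.4 h 0.0318
green n 564.5395246810913 d 109.81817651367187
green n 422.06709851074214 d 429.4533310546875
red n 675.8263264160156 d 34.19057684326172
red n 585.5139172668456 d 175.42458489990233
```

View pics/w10.png

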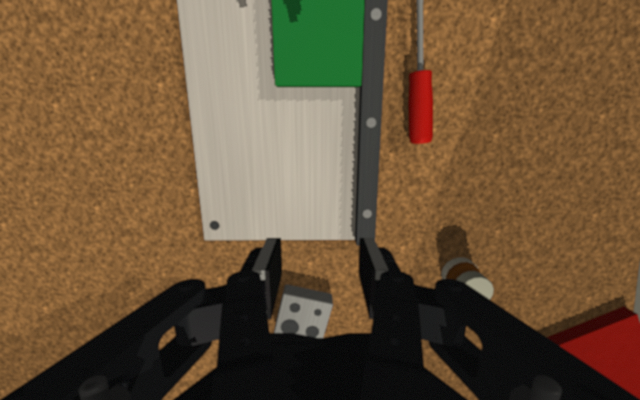

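```bash
python3 -c "
from plant import r
print(r.sign_off())"
```

```text
the job is handed in; nothing more can be done
None
```

The job is handed in: both offcuts are in the tray, and the slab lies flush against the fence and the end stop. It was pressed to the fence first, then to the stop at about 10 N, and the cameras show the stop still on its setting.

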